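# Mist the bowl, then bring the red-lidded spice jar to the front and hold it

## Task

Season the salad bowl: squeeze the orange trigger of the oil mister fully and let it spring all the way back, then turn the spice carousel until the jar with the red lid stands at the front, right in line with the yellow pointer on the base. Finish while holding: keep the carousel gripped firmly and still in that position and do not let go. Leave the bowl, shaker, tumbler and mug where they stand.

Things in the scene. Friction and masses are not known exactly. Their poses are not given: they have to be found in the camera images.
- mister: Oil mister gun fixed on a pale board (280 x 150 x 16 mm). Origin: centre of the board's underside; x runs from grip to nozzle and bowl. Black barrel low along x (top 66 mm high). A black upright fixed grip rises from it: x -100 to -76 mm, 28 mm wide in y, top 154 mm high. The orange trigger stands at its +x side. Grip and trigger are together 52 mm along x at rest, open to above.
- squeeze (a point): Fixed point between grip and trigger, 122 mm high. Along the mister's x: back of the fixed grip 20 mm behind it, the trigger's front face 32 mm ahead of it at rest and 16 mm when fully pulled. A gripper pointing down, opened past 72 mm, centred here and closing along the mister's x, squeezes the trigger against the grip.
- trigger_face (a point): Point on the front (bowl-side) face of the orange trigger, 122 mm above the table at rest; the trigger is an upright bar 10 x 24 mm, 82 mm long, its free top 152 mm high, hinged at its foot 68 mm above the table.
- trigger (a joint): Trigger angle in rad: 0 released, grows as the trigger is pulled towards the grip, stop at 0.30 (fully squeezed). A spring returns it; about 2 N at 122 mm above the table starts it and 8 to 9 N pull it fully in.
- carousel: Wooden turntable, 230 mm diameter, with six jars fixed on it (42 mm across, lid tops 110 mm above the table, on a circle of 85 mm radius, 60 degrees apart): one red lid, five black. Turns lightly and endlessly either way about its upright axis on a fixed base; may coast a little. Origin: on the axis, 16 mm above the table. The red-lidded jar lies along its own -x.
- knob (a point): On the turning axis, middle of the round pale wooden knob (44 mm diameter, from 152 to 190 mm above the table) that tops the central post of the carousel and turns with it; this point is 171 mm above the table. It may be gripped from above at any yaw.
- red_jar (a point): Top centre of the lid of the red-lidded jar, 85 mm from the axis, 110 mm above the table; it goes round with the carousel.
- front (a point): Fixed point 110 mm above the table, 85 mm from the carousel's axis, straight above the line of the yellow pointer: where the centre of the red lid must come to. The pointer is a yellow T-shaped tongue at table level that sticks out from the fixed base to 152 mm from the axis on the robot's side.
- bowl: White bowl, 110 mm wide, 50 mm high, loose on the board 72 mm to +x of its centre. Origin: centre of its underside. Leave alone.
- shaker: Steel shaker, 36 mm diameter, 70 mm high, loose, between mister and carousel. Origin: centre of its underside. Leave alone.
- tumbler: Glass tumbler, 72 mm wide, 100 mm high, loose on a round wooden coaster 10 mm thick. Origin: centre of its underside. Leave alone.
- mug: Black mug, 76 mm wide, 85 mm high, loose on the table. Origin: centre of its underside. Leave alone.

How it is judged:
By the outcome, as a careful person would: the job done as asked, in the order asked, and still so for the second after the job is handed in, while the arm keeps its last pose, push and grip.
It also fails if it takes over 48 s, if anything falls off the work surface, if the arm or the gripper's body presses on something with over 40 N, if the wrist force passes 120 N, or if a joint passes its speed limit or range.

## Robot

A 6-joint arm with a two-finger parallel gripper is mounted at the origin on the work surface. World frame = base frame: x ahead of the robot, y to its left, z up, the work surface at z = 0. Lengths are in m, angles in rad, forces in N, time in s.
With the tool pointing down it reaches from about 0.3 to 0.875 m from the base axis. Payload 4.2 kg.
Tool frame: the origin (TCP) lies at the very end of the fingers, on their centre line; the grasp point (between the pads) lies 19 mm behind it; z points along the fingers, y is the line along which they close (so a half turn about z gives the same grasp; the last joint's range is limited). The gripper opens to 85 mm and grips with 20 to 120 N. Pads are 22 mm wide; open, the fingers measure 114 mm over their backs; the gripper's body (76 mm by 85 mm) begins 54 mm behind the grasp point. The pads swing forward as they close: fully open they stand 13 mm farther back than shut.
Start: joints at [1.278, 0.32, 1.565, -0, 1.257, -0.02], TCP at [0.155, 0.554, 0.231] pointing down, gripper open.
Joint ranges: [-3.11, 3.11], [-0.84, 2.01], [0.21, 2.61], [-1.34, 4.49], [0.05, 2.63], [-2.56, 2.56]. Speed limits (rad/s): [2.57, 2.57, 3.14, 3.14, 3.14, 3.14].

## Interface

Orientations are given as a unit quaternion [x, y, z, w].
In Python, from plant import manip gives the robot as it stands.
- The arm moves only by the shell command python3 -m creep 'ROWS'. ROWS is JSON, one flat list of numbers, 5 for each row, row after row: the finger opening in cm, from 0 to 8.54, then the shift along the tool's x, y, z in cm, then the turn about the tool's z in rad. In form: [grip, dx, dy, dz, roll, grip, dx, dy, dz, roll, ...]. A call has 1 to 12 rows; each row is the pose to reach, as a shift and turn from the pose commanded when the call began, along the tool's axes at that moment; what a row does not reach only later rows make up. A row lasts 1/8 s, in which the tool goes at most 62.5 mm and 10.7 degrees, less where a joint would pass 70% of its speed; a pose out of reach is approached as far as the arm can. A call with a gripper value outside its range is refused whole. The fingers move at their own pace and stop on an object; the grip force is fixed at half the most. Time passes only in rows, so rows that repeat a pose let the fingers close. It gives the time, the measured TCP pose, the force, the opening and the grip force at its end, in the units of the state.
- manip.get_obs(): the state, without advancing time (a new reading comes with each control period).
- manip.camera(name): name is "scene" or "top" or "wrist"; returns a dict with "color" (384x512x3 uint8, red, green, blue), "z_map" (384x512 float32, m along the optical axis (not along the pixel's ray), 0 where there is no reading), "intrinsics" (3x3 intrinsics, pixels), "extrinsics" (4x4, takes a point from camera to world coordinates). Camera axes: x right, y down, z forward; pixel columns grow to the right and rows downward; lengths in m; the calibration is good to about 2 mm. A picture is of the moment at which its call begins.
- manip.sign_off(): hands the job in; it is judged then, once.
Trained networks look in the newest picture that a camera, given by its name, has taken for a name from the list of things; names that differ only in an ending like _2 or _b are one class to them, and where a whole thing is asked for, a point or a joint stands for the part that bears it (a point fixed in the world has none). Each returns a list of dicts, best first, with "score" (0 to 1); they miss things now and then, are a little off and sometimes report something else, mostly with a low value. They report only what shows in the picture. A call takes as long as a camera call.
- manip.regions_of(label, camera): "region" (384x512 bool, what is visible of it) and "location" ([row, column] in pixels, amid what is visible of it).
The state is a dict: "t": time; "joint_pos": joint angles; "dq": joint speeds; "joint_torque": joint torques, N m; "eef_pos": TCP position; "eef_rot": TCP orientation; "ft_force": force on the tool from outside, world axes, zero at the start; "ft_torque": the same for the moment, N m; "width": opening from 0.0 (shut) to 1.0 (fully open); "grasp_force": force on a finger pad.
Only numpy, scipy, OpenCV 4.12 (cv2) and the standard library are available. Lean on these libraries where they do the work, as an engineer would, in place of code of your own. Each camera call takes 0.05 s, during which the arm holds its last target. There are 200 camera calls.

## Working session

There is one attempt and no reset: what is moved stays moved. The work goes in short steps, Python scripts to look and compute and a shell command to move; the robot and the scene stay as the last step left them, time stands still between calls to the robot, and variables do not carry over. Pictures are saved under pics/ and viewed, at most 10 in all, crops included, and the job is handed in when it is done.

```bash
mkdir -p pics
cat > h.py <<'E'
import numpy as np, cv2
from plant import manip
def cloud(c):
    z=c["z_map"];K=c["intrinsics"];T=c["extrinsics"]
    v,u=np.mgrid[:384,:512]
    p=np.stack([(u-K[0,2])/K[0,0]*z,(v-K[1,2])/K[1,1]*z,z],-1)
    return p@T[:3,:3].T+T[:3,3], z>0
E
python3 - <<'E'
from h import *
o=manip.get_obs();print(o)
ims=[]
for n in("scene","top"):
    c=manip.camera(n);P,ok=cloud(c);cv2.imwrite(f"pics/{n}0.png",c["color"][:,:,::-1])
    np.savez(f"{n}0.npz",P=P,ok=ok,**c)
    for l in("mister","trigger","carousel","knob","red_jar","bowl","shaker","tumbler","mug"):
        for r in manip.regions_of(l,n)[:2]:
            m=r["region"]&ok
            q=P[m]
            print(n,l,round(r["score"],2),np.round(r["location"]),m.sum(),np.round(np.median(q,0),3) if len(q) else'',np.round(q.min(0),3) if len(q) else'',np.round(q.max(0),3) if len(q) else'')
E
```

```text
{'t': 0.0, 'joint_pos': array([ 1.27802765e+00,  3.20282395e-01,  1.56565356e+00,  8.74983178e-06,
        1.25740694e+00, -2.00182524e-02]), 'dq': array([ 3.82186990e-04, -5.26252232e-04, -3.68519477e-04,  1.45091983e-03,
       -1.20725524e-03,  8.27599368e-05]), 'joint_torque': array([-1.99760561e-04, -4.15521526e+01, -2.34159368e+01, -8.54307132e-05,
        8.11085862e-03,  9.84207617e-06]), 'eef_pos': array([0.15476548, 0.55329282, 0.23049761]), 'eef_rot': array([ 1.35954172e-01,  9.90714741e-01, -8.63788944e-04, -1.40415279e-04]), 'ft_force': array([-0.21462461,  0.39619321, -0.80422877]), 'ft_torque': array([ 0.02134175, -0.04694933, -0.05312876]), 'grasp_force': 0.0, 'width': 0.9999404114854294}
scene mister 0.95 [161. 239.] 2382 [ 0.457 -0.223  0.018] [ 0.321 -0.349 -0.004] [ 0.631 -0.161  0.16 ]
scene trigger 0.55 [138. 239.] 131 [ 0.438 -0.235  0.103] [ 0.376 -0.349 -0.   ] [ 0.443 -0.225  0.156]
scene trigger 0.39 [280. 294.] 6259 [0.567 0.267 0.034] [ 0.397  0.09  -0.002] [0.674 0.367 0.195]
scene carousel 0.96 [282. 288.] 6068 [0.569 0.266 0.034] [ 0.402  0.096 -0.001]
[... 1187 characters left out ...]
0.195]
top red_jar 0.73 [179. 167.] 4780 [0.554 0.243 0.032] [ 0.445  0.137 -0.004] [0.682 0.364 0.195]
top red_jar 0.58 [177. 340.] 1104 [ 0.566 -0.257  0.038] [ 0.508 -0.304  0.013] [ 0.614 -0.196  0.074]
top bowl 0.96 [176. 338.] 1094 [ 0.566 -0.256  0.037] [ 0.508 -0.304  0.01 ] [ 0.625 -0.198  0.074]
top shaker 0.67 [210. 254.] 154 [ 0.455 -0.01   0.069] [ 0.439 -0.028 -0.003] [0.48  0.008 0.075]
top shaker 0.53 [215. 333.] 3591 [ 0.45  -0.23   0.016] [ 0.346 -0.327 -0.002] [ 0.631 -0.166  0.158]
top tumbler 0.57 [175.  77.] 727 [0.568 0.498 0.072] [ 0.531  0.451 -0.003] [0.612 0.543 0.114]
top mug 0.63 [194. 421.] 899 [ 0.514 -0.489  0.039] [ 0.479 -0.567 -0.007] [ 0.568 -0.436  0.09 ]
```

View pics/scene0.png

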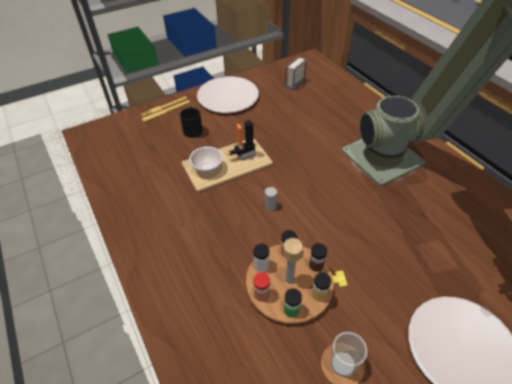

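View pics/top0.png

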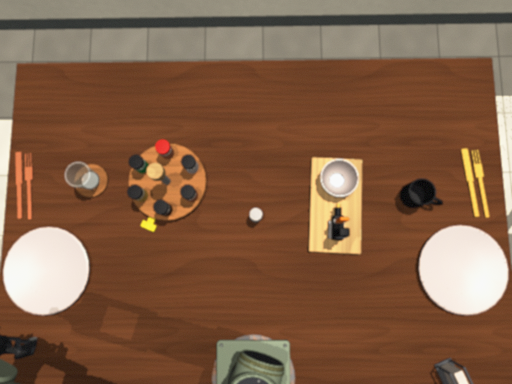

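The scene view shows the mister at about (245,145), the carousel at (290,285), the red lid at (262,282) and the yellow pointer at (340,279). In the top view the red lid is at (163,147) and the pointer at (150,225). Next I'll measure the exact geometry.

Run:
```python
from h import *
for n in("top","scene"):
    d=np.load(n+"0.npz");P=d["P"];ok=d["ok"];c=d["color"]
    hsv=cv2.cvtColor(c,cv2.COLOR_RGB2HSV).astype(int);H,S,V=hsv[...,0],hsv[...,1],hsv[...,2]
    x,y,z=P[...,0],P[...,1],P[...,2]
    def box(m,t):
        q=P[m&ok]
        if len(q)<3: print(n,t,len(q));return
        print(n,t,len(q),"mean",np.round(q.mean(0),4),"rect",[np.round(a,4) for a in cv2.minAreaRect((q[:,:2]*1000).astype(np.float32))])
    R=(x>.3)&(x<.7)&(y<-.1)&(y>-.4)
    box(R&(z>.011)&(z<.022),"board")
    box(R&(z>.145),"grip+trig tops")
    box(R&(z>.145)&(V<70),"grip top")
    box(R&(z>.08)&(S>150)&(V>120)&(H<20),"orange")
    box(R&(z>.05)&(z<.075)&(V<70),"barrel")
    C=(x>.3)&(x<.75)&(y>.05)&(y<.42)
    box(C&(z>.183),"knob top")
    box(C&(z>.14),"knob")
    box(C&(z>.012)&(z<.05),"disc")
    box(C&(z>.1)&(z<.12)&(S>150)&((H<6)|(H>174)),"red")
    box(C&(z>.105)&(z<.116)&(V<60),"blk")
    box(C&(z<.03)&(S>150)&(H>24)&(H<35)&(V>120),"yellow")
    q=P[ok&C&(z>.183)]
    k=ok&C&(z>.105)&(z<.116)
    nn,l,st,ce=cv2.connectedComponentsWithStats(k.astype(np.uint8))
    for i in range(1,nn):
        if st[i,4]>15: print("  lid",st[i,4],np.round(P[l==i].mean(0),4),c[l==i].mean(0).round())
```

```text
top board 3143 mean [ 0.47   -0.2402  0.0162] rect [array([ 488.4158, -246.1721]), array([150.8148, 279.6331]), np.float64(86.8346)]
top grip+trig tops 136 mean [ 0.4093 -0.2413  0.152 ] rect [array([ 413.8029, -241.0413]), array([27.939 , 49.8164]), np.float64(89.7757)]
top grip top 81 mean [ 0.3999 -0.2385  0.1524] rect [array([ 400.831 , -239.3616]), array([24.8377, 23.6858]), np.float64(88.6141)]
top orange 44 mean [ 0.4341 -0.2425  0.1464] rect [array([ 434.416 , -242.5097]), array([ 8.4792, 22.7953]), np.float64(0.5853)]
top barrel 138 mean [ 0.4269 -0.2366  0.0632] rect [array([ 428.2601, -240.5902]), array([28.1676, 87.9551]), np.float64(86.7141)]
top knob top 214 mean [0.5581 0.2504 0.19  ] rect [array([558.4131, 251.3377]), array([40.3743, 41.7144]), np.float64(0.3664)]
top knob 266 mean [0.5562 0.248  0.1862] rect [array([557.691 , 250.8704]), array([42.7138, 41.6636]), np.float64(83.6535)]
top disc 3076 mean [0.5509 0.2448 0.0302] rect [array([552.9945, 247.6289]), array([239.9124, 224.9647]), np.float64(16.7797)]
top red 176 mean [0.6429 0.2494 0.1094] rect [array([643.8
[... 1666 characters left out ...]
215 mean [0.6453 0.2546 0.111 ] rect [array([644.7121, 253.7448]), array([38.0202, 36.8892]), np.float64(63.0445)]
scene blk 751 mean [0.5489 0.2665 0.1114] rect [array([539.899 , 254.1899]), array([185.3436, 164.9577]), np.float64(89.6826)]
scene yellow 12 mean [0.4387 0.3144 0.0114] rect [array([434.2101, 307.3769]), array([43.894, 24.372]), np.float64(62.3479)]
  lid 129 [0.5163 0.176  0.1119] [62. 52. 47.]
  lid 193 [0.6017 0.1799 0.1112] [51. 44. 43.]
  lid 192 [0.4756 0.2539 0.1112] [48. 42. 41.]
  lid 21 [0.5641 0.2584 0.111 ] [100.  88.  81.]
  lid 227 [0.645  0.2531 0.1111] [193.  63.  57.]
  lid 229 [0.5182 0.3269 0.1113] [55. 47. 44.]
  lid 241 [0.6028 0.3268 0.1114] [56. 49. 46.]
```

```bash
cat >> h.py <<'E'
def togo(p,yaw=None):
    """cm shift in tool axes, and roll about tool z to bring tool y to world yaw (deg, mod 180)"""
    from scipy.spatial.transform import Rotation as Ro
    o=manip.get_obs();R=Ro.from_quat(o["eef_rot"]).as_matrix()
    d=100*R.T@(np.array(p)-o["eef_pos"]);w=np.degrees(np.arctan2(R[1,1],R[0,1]))
    r=0 if yaw is None else -np.radians((yaw-w+90)%180-90)
    return np.round(d,2),"yaw",round(w,2),"roll",round(r,4)
E
python3 -c "
from h import *
print(togo([.40,.10,.28],-3.2));print(togo([.4060,-.2408,.22],-3.2))"
```

```text
(array([-35.83, -37.09,  -4.87]), 'yaw', np.float64(74.37), 'roll', np.float64(1.3538))
(array([-45.59, -69.75,   1.13]), 'yaw', np.float64(74.37), 'roll', np.float64(1.3538))
```

```bash
python3 -m creep '[8.5,-6,-6,-5,0.15, 8.5,-12,-12,-5,0.3, 8.5,-17,-17,-5,0.45, 8.5,-21,-21,-5,0.6, 8.5,-26,-26,-5,0.75, 8.5,-31,-32,-5,0.9, 8.5,-36,-37,-5,1.05, 8.5,-38,-42,-5,1.2, 8.5,-40,-48,-4,1.35, 8.5,-42,-54,-3,1.354, 8.5,-43.5,-60,-1,1.354, 8.5,-45,-65,1,1.354]'; python3 -c "
from h import *
print(togo([.4060,-.2408,.22],-3.2))"
```

```text
t: 2.5
eef_pos: [0.4102, -0.1262, 0.2407]
eef_rot: [0.727, 0.687, 0.001, 0.001]
ft_force: [0.1, 0.5, -0.3]
width: 0.996
grasp_force: 0.0
(array([-11.47,   0.22,   2.08]), 'yaw', np.float64(-3.23), 'roll', np.float64(-0.0005))
```

```bash
python3 -m creep '[8.54,-5,0.1,1,0, 8.54,-9,0.2,1,0, 8.54,-11.5,0.2,1,0, 8.54,-11.5,0.2,1,0, 8.54,-11.5,0.2,1,0, 8.54,-11.5,0.2,1,0]'
python3 - <<'E'
from h import *
print(togo([.4060,-.2408,.22],-3.2))
c=manip.camera("wrist");cv2.imwrite("pics/w1.png",c["color"][:,:,::-1]);P,ok=cloud(c)
x,y,z=P[...,0],P[...,1],P[...,2];hsv=cv2.cvtColor(c["color"],cv2.COLOR_RGB2HSV).astype(int);H,S,V=hsv[...,0],hsv[...,1],hsv[...,2]
R=ok&(x>.3)&(x<.7)&(y<-.1)&(y>-.4)
for t,m in(("tops",R&(z>.145)&(z<.165)),("orange",R&(z>.1)&(z<.165)&(S>150)&(V>120)),("board",R&(z>.01)&(z<.022))):
    q=P[m]
    if len(q)>3: print(t,len(q),q.mean(0).round(4),q.max(0).round(3),cv2.minAreaRect((q[:,:2]*1000).astype(np.float32)))
E
```

```text
t: 3.25
eef_pos: [0.4056, -0.2379, 0.2307]
eef_rot: [0.726, 0.687, 0.0, -0.0]
ft_force: [0.3, 0.2, -1.3]
width: 1.0
grasp_force: 0.0
(array([-0.28,  0.06,  1.07]), 'yaw', np.float64(-3.14), 'roll', np.float64(0.0011))
tops 1624 [ 0.4085 -0.2401  0.1532] [ 0.439 -0.227  0.157] ((413.0622253417969, -241.3770294189453), (26.897008895874023, 52.08126449584961), 86.68077087402344)
orange 711 [ 0.4328 -0.2398  0.1415] [ 0.439 -0.231  0.154] ((433.892578125, -242.80349731445312), (23.699169158935547, 10.240339279174805), 86.32760620117188)
board 19098 [ 0.4655 -0.2304  0.0171] [ 0.63  -0.165  0.022] ((486.4395446777344, -246.674072265625), (148.76043701171875, 279.83978271484375), 86.86261749267578)
```

View pics/w1.png

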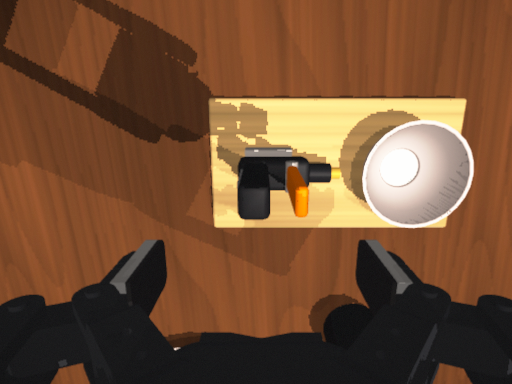

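The wrist view shows the grip at (255,190), the trigger at (300,195) and the bowl at (415,172). The fingers straddle the grip and trigger symmetrically along x, so I'll descend.

```bash
python3 -m creep '[8.54,-0.3,0,3,0, 8.54,-0.3,0,6,0, 8.54,-0.3,0,9,0, 8.54,-0.3,0,11,0, 8.54,-0.3,0,12.7,0, 8.54,-0.3,0,12.7,0, 8.54,-0.3,0,12.7,0]'; python3 -c "
from h import *
print(togo([.4055,-.241,.103],-3.2))"
```

```text
t: 4.18
eef_pos: [0.4059, -0.2419, 0.1043]
eef_rot: [0.726, 0.687, 0.0, 0.001]
ft_force: [-0.2, 0.1, 0.1]
width: 1.004
grasp_force: 0.0
(array([ 0.08, -0.05,  0.13]), 'yaw', np.float64(-3.17), 'roll', np.float64(0.0005))
```

Now squeeze and hold.

```bash
python3 -m creep '[2,0,0,0,0, 2,0,0,0,0, 2,0,0,0,0, 2,0,0,0,0, 2,0,0,0,0, 2,0,0,0,0, 2,0,0,0,0, 2,0,0,0,0]'
python3 - <<'E'
from h import *
o=manip.get_obs();print(o["width"]*85,o["eef_pos"],o["grasp_force"],o["ft_force"])
c=manip.camera("scene");cv2.imwrite("pics/s2.png",cv2.resize(c["color"][90:200,180:300,::-1],None,fx=5,fy=5))
E
```

```text
t: 5.18
eef_pos: [0.4067, -0.2431, 0.1062]
eef_rot: [0.727, 0.687, 0.001, 0.003]
ft_force: [-3.3, 0.7, 13.6]
width: 0.431
grasp_force: 58.7
36.62219517341811 [ 0.40665449 -0.243104    0.10623618] 58.7271486595273 [-3.25020983  0.65967626 13.64526119]
```

View pics/s2.png

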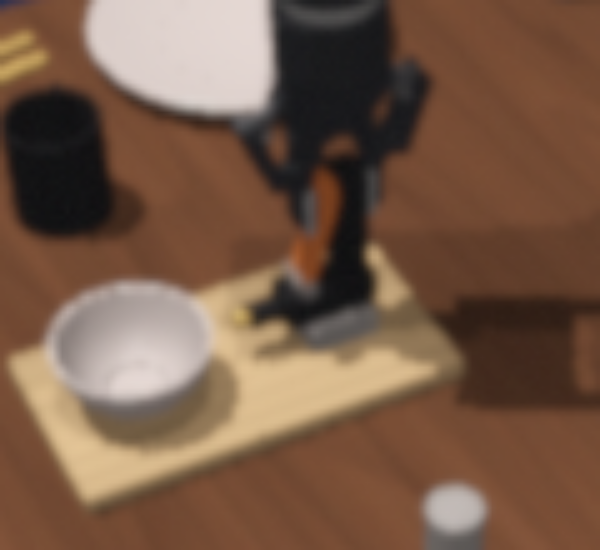

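The trigger is tilted hard against the grip: 36.6 mm opening with 59 N on the pad, so it's at its stop. I'll release it, let it spring back, then rise.

```bash
python3 -m creep '[8.54,0,0,0,0, 8.54,0,0,0,0, 8.54,0,0,0,0, 8.54,0,0,0,0, 8.54,0,0,0,0, 8.54,0,0,0,0, 8.54,0,0,0,0, 8.54,0,0,-2,0, 8.54,0,0,-6,0, 8.54,0,0,-10,0, 8.54,0,0,-14,0, 8.54,0,0,-17,0]'; python3 -m creep '[8.54,5,0,-1,0, 8.54,10,0,-1,0, 8.54,14,0,-1,0, 8.54,14,0,-1,0]';python3 - <<'E'
from h import *
c=manip.camera("top");P,ok=cloud(c);np.savez("top1.npz",P=P,ok=ok,**c)
x,y,z=P[...,0],P[...,1],P[...,2];hsv=cv2.cvtColor(c["color"],cv2.COLOR_RGB2HSV).astype(int);H,S,V=hsv[...,0],hsv[...,1],hsv[...,2]
R=ok&(x>.3)&(x<.7)&(y<-.1)&(y>-.4)
q=P[R&(z>.145)&(z<.165)];print(cv2.minAreaRect((q[:,:2]*1000).astype(np.float32)))
q=P[R&(z>.08)&(z<.165)&(S>150)&(V>120)&(H<20)];print(len(q),q.mean(0))
# pointer
C=ok&(z<.03)&(x<.47)&(x>.38)&(y>.22)&(y<.38)&(S>150)&(H>22)&(H<36)&(V>120)
ys,xs=np.nonzero(C);print(xs.min(),xs.max(),ys.min(),ys.max(),len(xs))
cv2.imwrite("pics/t1.png",cv2.resize(c["color"][130:250,110:230,::-1],None,fx=5,fy=5,interpolation=cv2.INTER_NEAREST))
o=manip.get_obs();print(o["t"],o["eef_pos"],o["joint_pos"])
E
```

```text
t: 6.72
eef_pos: [0.4055, -0.242, 0.2754]
eef_rot: [0.727, 0.687, 0.0, 0.001]
ft_force: [0.8, -0.1, -1.3]
width: 0.998
grasp_force: 0.0
t: 7.22
eef_pos: [0.413, -0.1002, 0.2837]
eef_rot: [0.725, 0.688, 0.0, -0.0]
ft_force: [0.4, 0.1, -0.5]
width: 1.0
grasp_force: 0.0
((395.12969970703125, -253.91567993164062), (2.189335823059082, 13.0923490524292), 78.5661392211914)
0 [nan nan nan]
141 156 217 231 156
7.275 [ 0.41311119 -0.10145741  0.28365673] [-2.67596385e-01  4.72491382e-02  1.77832409e+00 -3.70203850e-04
  1.31571951e+00 -2.14065314e-01]<stdin>:6: RuntimeWarning: Mean of empty slice.
  ret = um.true_divide(
```

View pics/t1.png

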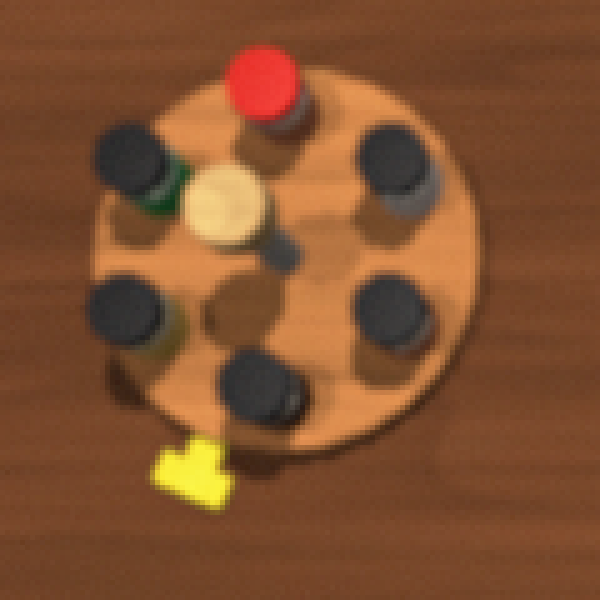

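Top view crop: the red lid is at crop (263,83), the knob at (225,205) and the yellow T at (195,475). The lid needs about 157° of turn, counter-clockwise. I'll go above the knob.

```bash
python3 -c "
from h import *
print(togo([.559,.252,.28],-40))"
```

```text
(array([36.07, 12.68,  0.35]), 'yaw', np.float64(-3.06), 'roll', np.float64(0.6447))
```

```bash
python3 -m creep '[8.54,5,2,0,0.1, 8.54,10,4,0,0.2, 8.54,15,6,0,0.3, 8.54,20,8,0,0.4, 8.54,25,9.5,0,0.5, 8.54,30,11,0,0.6, 8.54,34,12,0,0.645, 8.54,36,12.7,0,0.645, 8.54,36,12.7,0,0.645, 8.54,36,12.7,0,0.645, 8.54,36,12.7,0,0.645]'
cat > look.py <<'E'
from h import *
import sys
def look(cam,save=None):
    c=manip.camera(cam);P,ok=cloud(c)
    if save: cv2.imwrite(save,c["color"][:,:,::-1])
    x,y,z=P[...,0],P[...,1],P[...,2];hsv=cv2.cvtColor(c["color"],cv2.COLOR_RGB2HSV).astype(int);H,S,V=hsv[...,0],hsv[...,1],hsv[...,2]
    near=ok&(np.hypot(x-.559,y-.252)<.2)
    out={}
    for t,m in(("knob",near&(z>.184)&(z<.196)&(S>40)&(np.hypot(x-.559,y-.252)<.04)),("red",near&(z>.104)&(z<.117)&(S>150)&(V>70)&((H<7)|(H>172))),("yellow",near&(z<.03)&(S>140)&(H>22)&(H<36)&(V>70))):
        q=P[m]
        if len(q)<15: continue
        r=cv2.minAreaRect((q[:,:2]*1000).astype(np.float32))
        print(cam,t,len(q),q.mean(0).round(4),np.round(r[0],1),np.round(r[1],1),round(r[2],2),"circ",np.round(cv2.minEnclosingCircle((q[:,:2]*1000).astype(np.float32))[0],1))
        out[t]=q
    k=near&(z>.105)&(z<.116)
    n,l,st,ce=cv2.connectedComponentsWithStats(k.astype(np.uint8))
    for i in range(1,n):
        if st[i,4]>100: print("  lid",st[i,4],np.round(P[l==i].mean(0),4),c["color"][l==i].mean(0).round())
    return out
if __name__=="__main__":
    for a in sys.argv[1:]: look(a,f"pics/{a}_{manip.get_obs()['t']:.2f}.png")
E
python3 look.py wrist; ls pics; python3 -c "
from h import *
print(togo([.559,.252,.28],-40))"
```

```text
t: 8.65
eef_pos: [0.5601, 0.2488, 0.2838]
eef_rot: [0.907, 0.421, 0.0, 0.0]
ft_force: [-0.3, -0.1, -0.6]
width: 0.997
grasp_force: 0.0
wrist knob 2391 [0.5585 0.2528 0.1907] [557.8 252.2] [42.5 43.1] 59.94 circ [557.4 252. ]
wrist red 1400 [0.6422 0.2518 0.1108] [642.7 252.1] [39.5 40.6] 49.68 circ [642.6 251.4]
wrist yellow 746 [0.457  0.2992 0.0142] [539.3 271.2] [187.1 259.7] 84.3 circ [542.5 268.5]
  lid 1578 [0.6005 0.3251 0.1108] [106. 100.  98.]
  lid 1482 [0.6422 0.2519 0.1108] [253. 107.  90.]
  lid 1405 [0.5163 0.3255 0.1107] [70. 66. 66.]
  lid 1231 [0.5996 0.1793 0.1107] [77. 72. 72.]
  lid 1167 [0.4738 0.2528 0.1107] [71. 67. 67.]
  lid 1095 [0.5155 0.1796 0.1107] [68. 64. 65.]
s2.png
scene0.png
t1.png
top0.png
w1.png
wrist_8.65.png
(array([ 0.16, -0.28,  0.39]), 'yaw', np.float64(-40.25), 'roll', np.float64(-0.0043))
```

```bash
cat > ptr.py <<'E'
from h import *
import sys
def ptr(cam,A):
    c=manip.camera(cam);P,ok=cloud(c);A=np.array(A)
    hsv=cv2.cvtColor(c["color"],cv2.COLOR_RGB2HSV).astype(int);H,S,V=hsv[...,0],hsv[...,1],hsv[...,2]
    x,y,z=P[...,0],P[...,1],P[...,2];r=np.hypot(x-A[0],y-A[1])
    m=ok&(r>.112)&(r<.17)&(z<.014)&(x<A[0])&(S>150)&(H>23)&(H<35)&(V>70)
    n,l,st,_=cv2.connectedComponentsWithStats(m.astype(np.uint8));m=l==1+st[1:,4].argmax()
    q=P[m];d=q[:,:2]-A;print(cam,len(q),"z",np.median(q[:,2]).round(4),"r",r[m].min().round(3),r[m].max().round(3),"centroid ang",np.degrees(np.arctan2(*d.mean(0)[::-1])).round(2))
    # symmetric extents in frame of angle a: crossbar edges
    for a in range(150,166,2):
        a=np.radians(a);u=d@[np.cos(a),np.sin(a)];v=d@[-np.sin(a),np.cos(a)]
        s=[]
        for lo,hi in((.114,.122),(.122,.13),(.13,.136),(.138,.142),(.142,.148)):
            k=(u>lo)&(u<hi)
            s.append((k.sum(),*np.round(1000*np.percentile(v[k],[2,98]),1)) if k.sum()>5 else None)
        print(round(np.degrees(a)),s,"rmax",u.max().round(4))
    print(cv2.minAreaRect((q[:,:2]*1000).astype(np.float32)))
ptr(sys.argv[1],[float(sys.argv[2]),float(sys.argv[3])])
E
python3 ptr.py wrist .558 .2524; python3 ptr.py top .5584 .2507|head -1
```

```text
wrist 588 z 0.0108 r 0.121 0.152 centroid ang 156.41
150 [(np.int64(16), np.float64(6.7), np.float64(23.5)), (np.int64(100), np.float64(5.4), np.float64(34.6)), (np.int64(144), np.float64(-4.6), np.float64(36.3)), (np.int64(97), np.float64(-4.9), np.float64(37.1)), (np.int64(137), np.float64(-4.3), np.float64(37.4))] rmax 0.1517
152 [(np.int64(13), np.float64(2.4), np.float64(19.0)), (np.int64(89), np.float64(0.9), np.float64(19.7)), (np.int64(150), np.float64(-9.2), np.float64(31.1)), (np.int64(98), np.float64(-9.7), np.float64(32.2)), (np.int64(139), np.float64(-9.4), np.float64(32.7))] rmax 0.1516
154 [(np.int64(10), np.float64(-1.9), np.float64(14.9)), (np.int64(88), np.float64(-3.5), np.float64(14.8)), (np.int64(148), np.float64(-14.2), np.float64(26.5)), (np.int64(100), np.float64(-14.9), np.float64(27.3)), (np.int64(140), np.float64(-14.2), np.float64(27.6))] rmax 0.1514
156 [(np.int64(9), np.float64(-7.7), np.float64(9.0)), (np.int64(88), np.float64(-7.8), np.float64(10.8)), (np.int64(143), np.float64(-19.1), np.float64(21.4)), (np.int64(90), np.float64(-19.8), np.float64(22.
[... 1061 characters left out ...]
 np.float64(2.0)), (np.int64(92), np.float64(-38.4), np.float64(2.9)), (np.int64(142), np.float64(-39.8), np.float64(2.4))] rmax 0.1515
((432.9582214355469, 306.24371337890625), (43.365169525146484, 30.40374755859375), 66.29076385498047)Traceback (most recent call last):
  File "ptr.py", line 19, in <module>
    ptr(sys.argv[1],[float(sys.argv[2]),float(sys.argv[3])])
    ~~~^^^^^^^^^^^^^^^^^^^^^^^^^^^^^^^^^^^^^^^^^^^^^^^^^^^^^
  File "ptr.py", line 8, in ptr
    n,l,st,_=cv2.connectedComponentsWithStats(m.astype(np.uint8));m=l==1+st[1:,4].argmax()
                                                                         ~~~~~~~~~~~~~~~^^
ValueError: attempt to get argmax of an empty sequence
```

View pics/wrist_8.65.png

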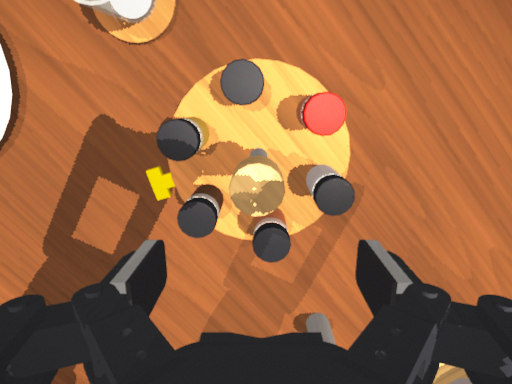

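Wrist view: the knob is at (258,187), the red lid at (324,113) and the yellow T at (160,182). The wrist data put the axis at (0.558, 0.2524), the red lid at −0.35° and the pointer at 156.5°, so the turn is about 2.74 rad. I'll descend over the knob.

```bash
python3 -c "
from h import *
print(togo([.558,.2524,.150],-40))"
```

```text
(array([ 0.09, -0.36, 13.4 ]), 'yaw', np.float64(-40.22), 'roll', np.float64(-0.0038))
```

```bash
python3 -m creep '[8.54,0.1,-0.35,0,0, 8.54,0.1,-0.35,4,0, 8.54,0.1,-0.35,8,0, 8.54,0.1,-0.35,11,0, 8.54,0.1,-0.35,13.4,0, 8.54,0.1,-0.35,13.4,0, 8.54,0.1,-0.35,13.4,0]'; python3 -c "
from h import *
print(togo([.558,.2524,.150],-40))"
```

```text
t: 9.68
eef_pos: [0.5587, 0.2536, 0.1508]
eef_rot: [0.907, 0.421, 0.001, -0.0]
ft_force: [-2.0, -0.1, 0.5]
width: 0.998
grasp_force: 0.0
(array([-0.14,  0.02,  0.08]), 'yaw', np.float64(-40.16), 'roll', np.float64(-0.0027))
```

```bash
python3 -m creep '[3,-0.1,0,0,0, 3,-0.1,0,0,0, 3,-0.1,0,0,0, 3,-0.1,0,0,0, 3,-0.1,0,0,0, 3,-0.1,0,0,0, 3,-0.1,0,0,0, 3,-0.1,0,0,0]'; python3 look.py wrist; python3 -c "
from h import *
print(togo([.558,.2524,.150],-40))"
```

```text
t: 10.68
eef_pos: [0.5586, 0.2519, 0.1509]
eef_rot: [0.907, 0.421, 0.001, 0.001]
ft_force: [1.7, -3.9, 4.7]
width: 0.501
grasp_force: 61.7
wrist knob 9866 [0.5595 0.2538 0.1905] [558.3 252.3] [43.4 44.2] 48.74 circ [556.4 250.7]
wrist red 4269 [0.6423 0.2527 0.1107] [642.4 251.9] [40.3 40.9] 55.26 circ [642.4 251.6]
wrist yellow 1309 [0.4573 0.3017 0.0136] [557.  294.6] [143.5 262.7] 61.36 circ [537.2 258.1]
  lid 4787 [0.6007 0.3253 0.1108] [101.  95.  95.]
  lid 4294 [0.6422 0.2525 0.1107] [250.  93.  77.]
  lid 3944 [0.517  0.3255 0.1106] [56. 54. 54.]
  lid 161 [0.5637 0.259  0.1106] [119. 111. 105.]
  lid 2849 [0.6013 0.1816 0.1105] [59. 57. 59.]
  lid 418 [0.4776 0.2685 0.1099] [38. 37. 39.]
  lid 210 [0.5284 0.1724 0.1106] [63. 59. 60.]
(array([ 0.  , -0.08,  0.09]), 'yaw', np.float64(-40.15), 'roll', np.float64(-0.0027))
```

```bash
python3 -m creep '[3,0,0,0,-0.05, 3,0,0,0,-0.15, 3,0,0,0,-0.27, 3,0,0,0,-0.4, 3,0,0,0,-0.54, 3,0,0,0,-0.68, 3,0,0,0,-0.82, 3,0,0,0,-0.96, 3,0,0,0,-1.1, 3,0,0,0,-1.22, 3,0,0,0,-1.32, 3,0,0,0,-1.37]'; python3 -m creep '[3,0,0,0,-0.05, 3,0,0,0,-0.15, 3,0,0,0,-0.27, 3,0,0,0,-0.4, 3,0,0,0,-0.54, 3,0,0,0,-0.68, 3,0,0,0,-0.82, 3,0,0,0,-0.96, 3,0,0,0,-1.1, 3,0,0,0,-1.22, 3,0,0,0,-1.32, 3,0,0,0,-1.37]'; python3 -m creep '[3,0,0,0,0,3,0,0,0,0,3,0,0,0,0,3,0,0,0,0]'; python3 look.py wrist; python3 ptr.py wrist .558 .2524 ; python3 -c "
from h import *
print(togo([.558,.2524,.150],117))"
```

```text
t: 12.22
eef_pos: [0.559, 0.2519, 0.1509]
eef_rot: [0.435, 0.9, 0.001, 0.002]
ft_force: [2.9, -4.1, 6.1]
width: 0.507
grasp_force: 61.6
t: 13.72
eef_pos: [0.559, 0.2524, 0.1509]
eef_rot: [-0.232, 0.973, 0.0, 0.002]
ft_force: [4.2, -3.3, 5.2]
width: 0.497
grasp_force: 61.6
t: 14.22
eef_pos: [0.559, 0.2524, 0.1509]
eef_rot: [-0.232, 0.973, 0.0, 0.002]
ft_force: [4.0, -3.6, 5.2]
width: 0.501
grasp_force: 61.6
wrist knob 9822 [0.5555 0.2506 0.1905] [557.8 251.2] [43.6 44.3] 29.3 circ [559.5 252.7]
wrist red 4309 [0.4799 0.2841 0.1107] [480. 285.] [40.2 40.9] 32.91 circ [480.  285.1]
wrist yellow 1595 [0.4349 0.3011 0.0115] [520.5 250.9] [163.3 234.4] 26.24 circ [535.2 258.1]
  lid 4812 [0.4896 0.201  0.1108] [93. 88. 87.]
  lid 4320 [0.48   0.2842 0.1107] [226.  50.  42.]
  lid 3941 [0.5666 0.168  0.1107] [87. 83. 82.]
  lid 165 [0.5499 0.2475 0.1103] [124. 115. 108.]
  lid 2880 [0.5456 0.3335 0.1106] [65. 64. 66.]
  lid 442 [0.6254 0.2051 0.11  ] [67. 64. 65.]
  lid 209 [0.6163 0.3138 0.1106] [63. 61. 62.]
wrist 1479 z 0.0108 r 0.119 0.156 centroid ang 157.88
150 [(np.int64(64), np.floa
[... 1709 characters left out ...]
-1.3)), (np.int64(167), np.float64(-15.9), np.float64(-1.6)), (np.int64(297), np.float64(-27.0), np.float64(8.8)), (np.int64(267), np.float64(-33.2), np.float64(8.7)), (np.int64(400), np.float64(-34.0), np.float64(8.0))] rmax 0.1557
164 [(np.int64(46), np.float64(-14.4), np.float64(-5.6)), (np.int64(172), np.float64(-21.3), np.float64(-5.9)), (np.int64(328), np.float64(-35.7), np.float64(4.1)), (np.int64(269), np.float64(-38.4), np.float64(3.8)), (np.int64(394), np.float64(-38.4), np.float64(3.2))] rmax 0.1557
((432.1616516113281, 306.31231689453125), (43.62833023071289, 36.37462615966797), 66.95660400390625)
(array([0.09, 0.05, 0.09]), 'yaw', np.float64(116.79), 'roll', np.float64(-0.0037))
```

Run:
```python
from h import *
c=manip.camera("top");P,ok=cloud(c);x,y,z=P[...,0],P[...,1],P[...,2]
R=ok&(x>.3)&(x<.7)&(y<-.1)&(y>-.4)
q=P[R&(z>.145)&(z<.165)];print(cv2.minAreaRect((q[:,:2]*1000).astype(np.float32)))
for l in("bowl","shaker","tumbler","mug"):
    r=manip.regions_of(l,"top")
    if r: print(l,round(r[0]["score"],2),np.median(P[r[0]["region"]&ok],0).round(3))
c=manip.camera("wrist");cv2.imwrite("pics/wf.png",c["color"][:,:,::-1])
o=manip.get_obs();print(o["t"],o["grasp_force"],o["dq"].round(4))
```

```text
((413.7597351074219, -240.81967163085938), (49.75027847290039, 28.15602684020996), 0.12501448392868042)
bowl 0.87 [ 0.566 -0.256  0.038]
shaker 0.53 [ 0.455 -0.01   0.069]
tumbler 0.66 [0.57  0.503 0.077]
mug 0.8 [ 0.516 -0.487  0.038]
14.625 61.61931037902832 [ 0.0004  0.0008  0.0026 -0.0022 -0.0007 -0.0005]
```

View pics/wf.png

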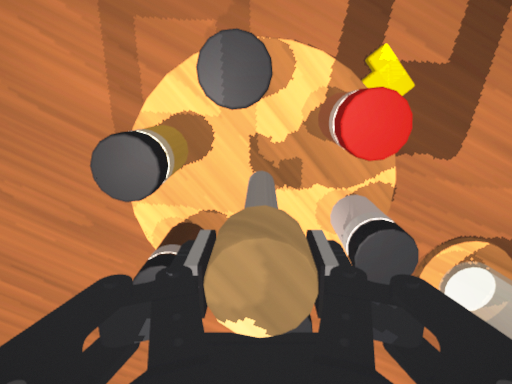

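The red lid at (370,123) lines up with the yellow pointer at (388,72) to within about half a degree. The knob at (260,270) is firmly gripped, the trigger is back at its rest size, and the other items haven't moved.

```bash
python3 -c "
from plant import manip
print(manip.sign_off())"
```

```text
the job is handed in; nothing more can be done
None
```

The job is handed in: the trigger was squeezed fully and sprang back, and the red-lidded jar is in line with the yellow pointer to within about half a degree (by the wrist camera), with the carousel still gripped at about 62 N.

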